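# Open the ratchet bench clamp for the next glue-up

### The job

The next glue-up is longer, so open the red bench clamp fully: press the orange release paddle on its sliding jaw all the way down and, keeping it down, push the jaw back along the bar until it meets the end stop, then move clear. Use the fingers only to press and push, and leave the laminated block between the jaws and everything else on the bench where it is.

Things in the scene. Friction and masses are not known exactly. Their poses are not given: they have to be found in the camera images.
- clamp: Red ratchet bench clamp, bolted down, 436 mm long. Origin on the bench under mid-bar. Its x axis runs along the steel bar from the fixed jaw (x = -0.18) to the end stop (x = +0.18), both 66 mm high: +x is the way the sliding jaw opens; z is up. The bar is 14 mm wide, its top 58 mm above the bench. Both jaws have arms reaching 120 mm out to the -y side, 52 mm high at most.
- jaw (a joint): Travel of the dark steel sliding jaw along the bar, m: 0 = nearest the fixed jaw, 0.17 = against the end stop. Starts at 0 to 0.05. Ratchet teeth 12 mm apart stop it from opening (after up to one tooth of play) unless the paddle is held at least 6 mm down; then it slides with about 3 N of friction and stays where it is left.
- release (a joint): Downward travel of the orange release paddle, m: 0 = up, 0.010 = fully down (hard stop). Its spring takes about 1.5 N to begin and 5 N fully down and lifts it again when let go. At rest it may stand up to 6 mm down, the ratchet nose resting on a tooth tip.
- paddle (a point): Centre of the flat top of the orange release paddle, which rides on the sliding jaw: 44 mm along the clamp's x by 42 mm across, 92 mm above the bench when up, 82 mm when fully down. Its axes are the clamp's. Nothing stands above it.
- push_wall (a point): Point on the sliding jaw's upright steel wall, mid-width, 104 mm above the bench. The wall's face looks along clamp -x, 25 mm in +x from the paddle's centre; it is 46 mm wide, 15 mm thick and rises to 114 mm above the bench. A finger holding the paddle down and moving along clamp +x meets it and pushes the jaw.
- end_stop (a point): Middle of the top edge of the end stop's face that the jaw's push-wall side meets. The push wall's face (point push_wall) ends 15 mm short of it in clamp x when the jaw is fully back.
- block_mid (a point): Centre of the loose laminated wooden block (64 x 60 x 36 mm, 0.1 kg) standing on the bench between the jaw arms. Leave it.
- glue: White glue bottle, 52 mm diameter, 120 mm high, loose; origin under its base. Leave it.
- varnish: Green tin, 64 mm diameter, 85 mm high, loose; origin under its base. Leave it.
- screw_jar: Glass jar with a steel lid, 60 mm diameter, 85 mm high, loose; origin under its base. Leave it.
- screwdriver: Red-handled screwdriver lying on the bench, about 160 mm long; x along it. Leave it.
- bench_brush: Blue bench brush lying on the bench, about 200 mm long; x along it. Leave it.
- offcut: Wooden offcut, 100 x 45 x 18 mm, loose; origin under its centre. Leave it.
- tape_roll: Roll of yellow tape lying flat, 90 mm diameter, 24 mm high; origin under its centre. Leave it.

How it is judged:
By the outcome, as a careful person would: the job done as asked, in the order asked, and still so for the second after the job is handed in, with the robot touching nothing.
It also fails if it takes over 35 s, if anything falls off the work surface, if the arm or the gripper's body presses on something with over 40 N, if the wrist force passes 120 N, or if a joint passes its speed limit or range.

### The arm

A 6-joint arm with a two-finger parallel gripper is mounted at the origin on the work surface. World frame = base frame: x ahead of the robot, y to its left, z up, the work surface at z = 0. Lengths are in m, angles in degrees, forces in N, time in s.
With the tool pointing down it reaches from about 0.375 to 0.925 m from the base axis. Payload 5.7 kg.
Tool frame: the origin (TCP) lies at the very end of the fingers, on their centre line; the grasp point (between the pads) lies 19 mm behind it (ctrl.hold_point_z is the distance from the TCP to the grasp point, in m); z points along the fingers, y is the line along which they close (so a half turn about z gives the same grasp; the last joint's range is limited). The gripper opens to 85 mm and grips with 20 to 120 N. Pads are 22 mm wide; open, the fingers measure 114 mm over their backs; the gripper's body (76 mm by 85 mm) begins 54 mm behind the grasp point. The pads swing forward as they close: fully open they stand 13 mm farther back than shut.
Start: joints at [58.149, 20.558, 86.54, -0, 72.909, -6.595], TCP at [0.256, 0.543, 0.231] pointing down, gripper open.
Joint ranges: [-170.27, 170.27], [-57.76, 135], [12.27, 136.19], [-55.21, 235.2], [11.17, 155.16], [-170.74, 170.74]. Speed limits (degrees/s): [136.94, 136.94, 180, 180, 180, 180].

### API

Orientations are given as a 3x3 rotation matrix whose columns are the frame's x, y, z axes.
In Python, from bench import ctrl, optics, boxes_of, tip_of gives the robot as it stands.
- The arm moves only by the tool carry_out, never from a script. Its argument "motion" is a list of rows, each a list of 3 entries, a list of its own where there are three numbers: the shift along the tool's x, y, z as a fraction of full scale, then the turn, a rotation vector about the tool's x, y, z as a fraction of full scale, then the opening, from 0 (shut) to 1 (fully open). A call has 1 to 10 rows; each row is the pose to reach, as a shift and turn from the pose commanded when the call began, along the tool's axes at that moment; what a row does not reach only later rows make up. Full scale, the value 1, is 0.4 m for a shift and 90 degrees for a turn. A row lasts 1/10 s, in which the tool goes at most 50 mm and 8.59 degrees, less where a joint would pass 70% of its speed; a pose out of reach is approached as far as the arm can. A call with a number of a shift or a turn outside -1 to 1 is refused whole. A call with a gripper value outside its range is refused whole. The fingers move at their own pace and stop on an object; "force" is the grip in N (left out, the last holds). Time passes only in rows, so rows that repeat a pose let the fingers close. It gives the time, the measured TCP pose, the force, the opening and the grip force at its end, in the units of the state.
- ctrl.get_state(): the state, without advancing time (a new reading comes with each control period).
- optics.capture(name): name is "scene" or "top" or "wrist"; returns the picture (480x640x3 uint8, red, green, blue); there is no depth.
- optics.get_calibration(name): a dict with "fx", "fy", "cx", "cy" (pixels), "distortion" ([k1, k2, p1, p2, k3] as OpenCV has them; the pictures are not rectified), "pose" (4x4, takes a point from camera to world coordinates). Camera axes: x right, y up, looking along -z (the intrinsics and any distortion apply to the point x, -y, -z); pixel columns grow to the right and rows downward; lengths in m; the calibration is good to about 2 mm. A picture is of the moment at which its call begins: read the wrist's pose just before it. get_calibration takes no time and is no camera call; for the wrist camera it gives the pose at the moment of the call.
- ctrl.sign_off(): hands the job in; it is judged then, once.
Trained networks look in the newest picture that a camera, given by its name, has taken for a name from the list of things; names that differ only in an ending like _2 or _b are one class to them, and where a whole thing is asked for, a point or a joint stands for the part that bears it (a point fixed in the world has none). Each returns a list of dicts, best first, with "score" (0 to 1); they miss things now and then, are a little off and sometimes report something else, mostly with a low value. They report only what shows in the picture. A call takes as long as a camera call.
- boxes_of(camera, target): "pixel" ([column, row] in pixels, amid what is visible of it).
- tip_of(camera, target): "pixel" ([column, row] in pixels: a listed point, or the origin of a listed thing).
The state is a dict: "clock": time; "joint_positions": joint angles; "qd": joint speeds; "joint_torque": joint torques, N m; "position": TCP position; "orientation": TCP orientation; "wrist_force": force on the tool from outside, world axes, zero at the start; "ft_torque": the same for the moment, N m; "grip_width": opening from 0.0 (shut) to 1.0 (fully open); "grip_force": force on a finger pad.
Only numpy, scipy, OpenCV 4.12 (cv2) and the standard library are available. Lean on these libraries where they do the work, as an engineer would, in place of code of your own. Each camera call takes 0.05 s, during which the arm holds its last target. There are 200 camera calls.

## Working session

There is one attempt and no reset: what is moved stays moved. The work goes in short steps, Python scripts to look and compute and a tool call to move; the robot and the scene stay as the last step left them, time stands still between calls to the robot, and variables do not carry over. Pictures are saved under pics/ and viewed, at most 10 in all, crops included, and the job is handed in when it is done.

Besides the shell and the picture viewer there is one more tool, called after ">>>" as name(argument=value, ...) on one line, values as JSON. carry_out: Moves the arm, as the interface text tells. Its arguments: {"type":"object","properties":{"motion":{"type":"array"},"force":{"type":"number"}},"required":["motion"]}

```bash
mkdir -p pics; cat > h.py <<'E'
import numpy as np, cv2
from bench import ctrl, optics, boxes_of, tip_of
def ray(cam,px):
    c=optics.get_calibration(cam); K=np.array([[c['fx'],0,c['cx']],[0,c['fy'],c['cy']],[0,0,1.]])
    u=cv2.undistortPoints(np.array([[px]],float),K,np.array(c['distortion'],float))[0,0]
    P=np.array(c['pose']); d=P[:3,:3]@np.array([u[0],-u[1],-1]); return P[:3,3],d
def atz(cam,px,z):
    o,d=ray(cam,px); return o+d*(z-o[2])/d[2]
def proj(cam,X):
    c=optics.get_calibration(cam); K=np.array([[c['fx'],0,c['cx']],[0,c['fy'],c['cy']],[0,0,1.]])
    P=np.array(c['pose']); p=(np.atleast_2d(X)-P[:3,3])@P[:3,:3]; p=p*[1,-1,-1]
    return cv2.projectPoints(p,np.zeros(3),np.zeros(3),K,np.array(c['distortion'],float))[0][:,0]
def snap(cam,fn):
    im=optics.capture(cam); cv2.imwrite('pics/'+fn,im[:,:,::-1]); return im
E
python3 - <<'E'
from h import *
Z=dict(paddle=.09,push_wall=.104,end_stop=.066,clamp=0,block_mid=.02)
for cam in ['top','scene']:
    snap(cam,cam+'1.png')
    for n,z in Z.items():
        for r in tip_of(cam,n)[:2]: print(cam,n,np.round(r['pixel']),round(r['score'],2),atz(cam,r['pixel'],z).round(4))
print(ctrl.get_state())
E
```

```text
top paddle [354. 240.] 0.59 [ 0.5545 -0.0745  0.09  ]
top paddle [321. 200.] 0.33 [0.649  0.0013 0.09  ]
top push_wall [354. 255.] 0.6 [ 0.5196 -0.0724  0.104 ]
top end_stop [352. 322.] 0.83 [ 0.364  -0.0668  0.066 ]
top clamp [352. 255.] 0.63 [ 0.5239 -0.074   0.    ]
top clamp [324. 205.] 0.56 [ 0.653  -0.0048  0.    ]
top block_mid [323. 200.] 0.82 [ 0.6609 -0.0026  0.02  ]
scene paddle [285. 220.] 0.74 [ 0.5521 -0.0872  0.09  ]
scene push_wall [296. 214.] 0.74 [ 0.5316 -0.0725  0.104 ]
scene end_stop [345. 201.] 0.9 [ 0.379  -0.0597  0.066 ]
scene clamp [298. 248.] 0.77 [ 0.5328 -0.0703  0.    ]
scene clamp [220. 253.] 0.72 [ 0.6809 -0.1913  0.    ]
scene block_mid [276. 282.] 0.83 [ 0.6592 -0.0036  0.02  ]
{'clock': 0.6, 'joint_positions': array([ 5.81500398e+01,  2.05556270e+01,  8.65409660e+01,  4.29085488e-04,
        7.29105425e+01, -6.59535584e+00]), 'qd': array([ 0.01155962, -0.09121463,  0.06853246,  0.01462876, -0.01501783,
        0.01219735]), 'joint_torque': array([ 8.95013400e-04, -5.27291751e+01, -2.78913420e+01, -1.62111915e-04,
        2.01667281e-03,  3.17216939e-05]), 'position': array([0.25596606, 0.54260083, 0.23127915]), 'orientation': array([[-9.04419923e-01,  4.26643407e-01, -7.17986436e-05],
       [ 4.26643413e-01,  9.04419918e-01, -1.02009044e-04],
       [ 2.14146374e-05, -1.22891430e-04, -9.99999992e-01]]), 'wrist_force': array([0.93177893, 0.62517252, 0.44182322]), 'ft_torque': array([ 0.02507867,  0.0133942 , -0.01634015]), 'grip_force': 0.0, 'grip_width': 0.9991275213173865}
```

View pics/top1.png

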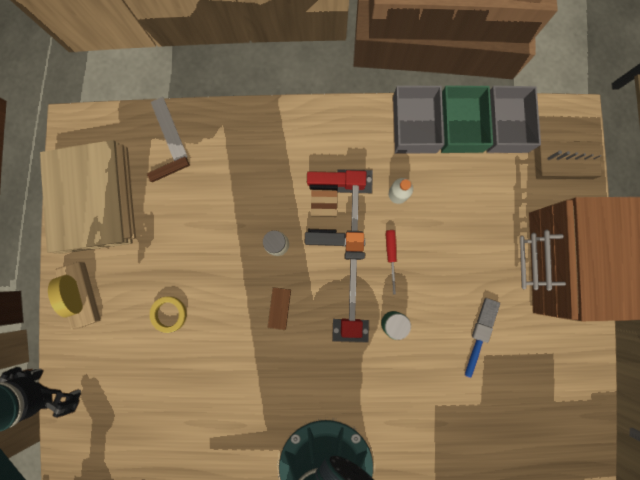

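View pics/scene1.png

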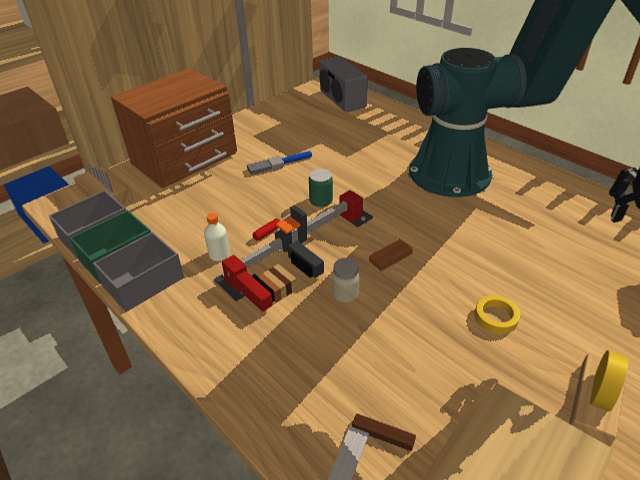

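The top view shows the orange paddle at about (354,242), the push wall at (354,255) and the end stop at (352,322). Clamp +x therefore points toward the robot. The scene view agrees, and nothing stands above the paddle. I'll move over it with the fingers shut.

>>> carry_out(motion=[[[-0.667,-0.539,0],[0,0,-0.233],0],[[-0.667,-0.539,0],[0,0,-0.233],0],[[-0.667,-0.539,0],[0,0,-0.233],0],[[-0.667,-0.539,0],[0,0,-0.233],0],[[-0.667,-0.539,0],[0,0,-0.233],0],[[-0.667,-0.539,0],[0,0,-0.233],0],[[-0.667,-0.539,0],[0,0,-0.233],0],[[-0.667,-0.539,0],[0,0,-0.233],0],[[-0.667,-0.539,0],[0,0,-0.233],0],[[-0.667,-0.539,0],[0,0,-0.233],0]])

```text
clock: 1.6
position: [0.4049, 0.2345, 0.2313]
orientation: [[-0.997, 0.074, -0.0], [0.074, 0.997, 0.0], [0.0, 0.0, -1.0]]
wrist_force: [0.4, -0.3, -0.2]
grip_width: -0.002
grip_force: 0.0
```

>>> carry_out(motion=[[[-0.444,-0.744,0],[0,0,0],0],[[-0.444,-0.744,0],[0,0,0],0],[[-0.444,-0.744,0],[0,0,0],0],[[-0.444,-0.744,0],[0,0,0],0],[[-0.444,-0.744,0],[0,0,0],0],[[-0.444,-0.744,0],[0,0,0],0],[[-0.444,-0.744,0],[0,0,0],0],[[-0.444,-0.744,0],[0,0,0],0],[[-0.444,-0.744,0],[0,0,0],0],[[-0.444,-0.744,0],[0,0,0],0]])

```text
clock: 2.6
position: [0.5595, -0.0741, 0.2309]
orientation: [[-0.997, 0.073, -0.001], [0.073, 0.997, 0.001], [0.001, 0.001, -1.0]]
wrist_force: [-0.3, -0.3, 1.0]
grip_width: 0.002
grip_force: 0.0
```

```bash
python3 - <<'E'
from h import *
Z=dict(paddle=.09,push_wall=.104,end_stop=.066,clamp=0)
cam='wrist'; im=snap(cam,'w1.png')
for n,z in Z.items():
    for r in tip_of(cam,n)[:2]: print(cam,n,np.round(r['pixel']),round(r['score'],2),atz(cam,r['pixel'],z).round(4))
# orange blob
hsv=cv2.cvtColor(im,cv2.COLOR_RGB2HSV); m=cv2.inRange(hsv,(8,150,120),(18,255,255))
n,l,s,c=cv2.connectedComponentsWithStats(m); 
for i in range(1,n):
    if s[i,4]>300: print(s[i],c[i],atz(cam,c[i],.09), cv2.minAreaRect(np.argwhere(l==i)[:,::-1].astype(np.float32)))
print(ctrl.get_state()['position'])
E
```

```text
wrist paddle [320. 223.] 0.78 [ 0.5541 -0.0768  0.09  ]
wrist push_wall [320. 192.] 0.86 [ 0.5254 -0.0745  0.104 ]
[ 296  197   50   49 2287] [321.09532138 220.69261041] [ 0.55263166 -0.07613323  0.09      ] ((321.0456848144531, 220.73565673828125), (47.61509323120117, 49.14087677001953), 88.49256896972656)
[365 305  58  14 678] [393.09734513 311.85103245] [ 0.64513576 -0.01540834  0.09      ] ((393.4573669433594, 311.8050842285156), (11.920969009399414, 57.320594787597656), 87.95458984375)
[ 0.5598332  -0.07500355  0.23145999]
```

View pics/w1.png

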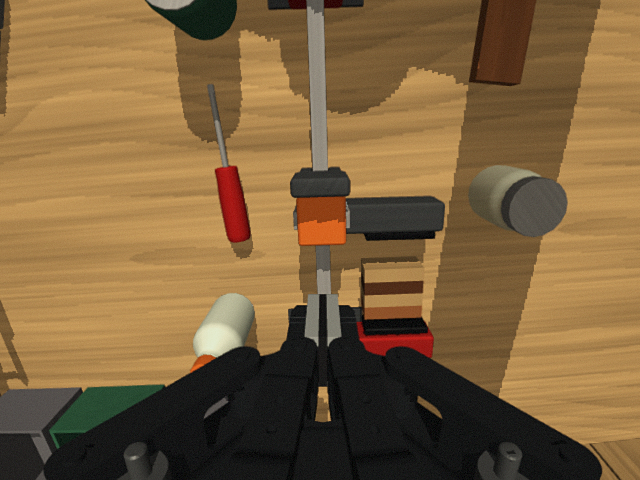

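The wrist view shows the paddle at (321,221), the wall at (320,185) and the bar running up to the end stop at (316,5). The fingertips are nearly over the bar. Next I'll compute the bar direction.

```bash
python3 - <<'E'
from h import *
a=atz('wrist',[323,280],.058);b=atz('wrist',[320,150],.058);c=atz('wrist',[316.5,12],.058)
print(a,b,c,(c-a)/np.linalg.norm(c-a))
d=(c-a)/np.linalg.norm(c-a); s=ctrl.get_state(); print(s['orientation'].T@d)
p=np.array([.5535,-.0765,.09]); print(a+d*np.dot(p-a,d))
E
```

```text
[ 0.62221687 -0.07949368  0.058     ] [ 0.49589315 -0.07302771  0.058     ] [ 0.38712324 -0.06771786  0.058     ] [-0.99874786  0.05002721  0.        ]
[ 9.99734759e-01 -2.30305629e-02  6.54967134e-05]
[ 0.5535224  -0.07605278  0.058     ]
```

>>> carry_out(motion=[[[0.027,-0.005,0.1],[0,0,-0.015],0],[[0.027,-0.005,0.2],[0,0,-0.015],0],[[0.027,-0.005,0.3],[0,0,-0.015],0],[[0.027,-0.005,0.323],[0,0,-0.015],0],[[0.027,-0.005,0.323],[0,0,-0.015],0],[[0.027,-0.005,0.323],[0,0,-0.015],0]])

```text
clock: 3.45
position: [0.5505, -0.0776, 0.1036]
orientation: [[-0.999, 0.051, 0.002], [0.051, 0.999, -0.001], [-0.002, -0.001, -1.0]]
wrist_force: [-0.5, -0.7, -0.3]
grip_width: 0.001
grip_force: 0.0
```

```bash
python3 - <<'E'
from h import *
im=snap('wrist','w2.png'); s=ctrl.get_state(); print(s['position'],s['wrist_force'])
p=tip_of('wrist','push_wall')[:1]; print(p, [atz('wrist',r['pixel'],.104) for r in p])
E
```

```text
[ 0.55095835 -0.07776832  0.10406629] [ 0.70505162  0.16263741 -0.42171784]
[{'pixel': [329.4, 263.7], 'score': 0.85}] [array([ 0.52745959, -0.07403787,  0.104     ])]
```

View pics/w2.png

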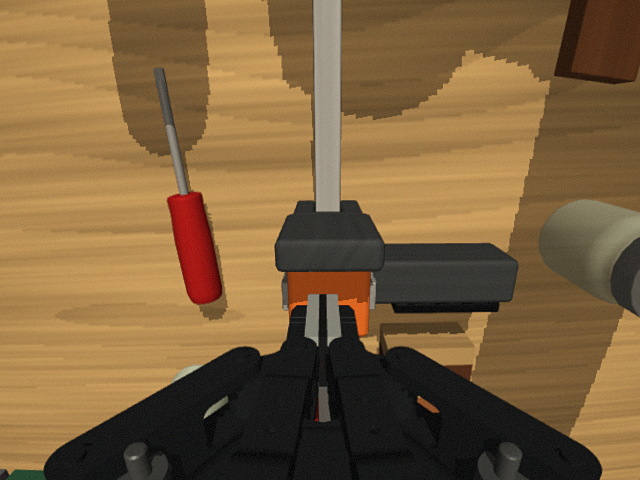

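The fingertips (322,300) are over the front part of the paddle and about 2 mm left of its middle. I'll correct that and press down slowly.

>>> carry_out(motion=[[[0.004,0.005,0.015],[0,0,0],0],[[0.004,0.005,0.025],[0,0,0],0],[[0.004,0.005,0.035],[0,0,0],0],[[0.004,0.005,0.045],[0,0,0],0],[[0.004,0.005,0.05],[0,0,0],0],[[0.004,0.005,0.053],[0,0,0],0],[[0.004,0.005,0.053],[0,0,0],0]])

```text
clock: 4.25
position: [0.5484, -0.0753, 0.0819]
orientation: [[-0.999, 0.051, 0.001], [0.051, 0.999, -0.0], [-0.001, -0.0, -1.0]]
wrist_force: [-2.0, 0.7, 12.1]
grip_width: -0.005
grip_force: 6.1
```

Twelve newtons at z = 82 mm means the paddle is on its hard stop. Now I'll push along clamp +x.

>>> carry_out(motion=[[[0.012,0,0.001],[0,0,0],0],[[0.024,0,0.001],[0,0,0],0],[[0.036,0,0.001],[0,0,0],0],[[0.05,0,0.001],[0,0,0],0],[[0.065,0,0.001],[0,0,0],0],[[0.08,0,0.001],[0,0,0],0],[[0.095,0,0.001],[0,0,0],0],[[0.11,0,0.001],[0,0,0],0],[[0.125,0,0.001],[0,0,0],0],[[0.125,0,0.001],[0,0,0],0]])

```text
clock: 5.25
position: [0.4997, -0.0732, 0.0819]
orientation: [[-0.999, 0.051, 0.004], [0.051, 0.999, -0.001], [-0.004, -0.001, -1.0]]
wrist_force: [1.6, 1.5, 12.6]
grip_width: 0.002
grip_force: 6.3
```

```bash
python3 - <<'E'
from h import *
im=snap('wrist','w3.png'); s=ctrl.get_state(); print(s['position'],s['wrist_force'])
for n,z in (('push_wall',.104),('end_stop',.066)):
  for c in ('wrist',):
    print(n,[(r['pixel'],r['score'],atz(c,r['pixel'],z)) for r in tip_of(c,n)[:1]])
E
```

```text
[ 0.49979381 -0.07323569  0.08191888] [ 0.26718781  0.94946865 13.3345599 ]
push_wall [([322.7, 294.6], 0.56, array([ 0.48000329, -0.0726314 ,  0.104     ]))]
end_stop []
```

View pics/w3.png

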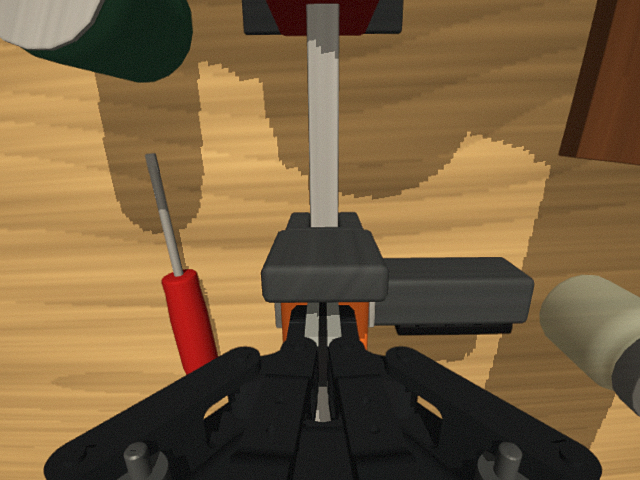

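The jaw is moving with the fingers: its wall (323,265) sits right against them and the paddle is down. The path to the end stop (322,30) is clear, so I'll keep going.

>>> carry_out(motion=[[[0.02,0,0.001],[0,0,0],0],[[0.04,0,0.001],[0,0,0],0],[[0.06,0,0.001],[0,0,0],0],[[0.08,0,0.001],[0,0,0],0],[[0.1,0,0.001],[0,0,0],0],[[0.12,0,0.001],[0,0,0],0],[[0.14,0,0.001],[0,0,0],0],[[0.16,0,0.001],[0,0,0],0],[[0.18,0,0.001],[0,0,0],0],[[0.195,0,0.001],[0,0,0],0]])

```text
clock: 6.4
position: [0.4238, -0.07, 0.0819]
orientation: [[-0.999, 0.052, 0.008], [0.052, 0.999, -0.002], [-0.008, -0.002, -1.0]]
wrist_force: [3.2, 0.9, 14.0]
grip_width: 0.0
grip_force: 7.5
```

```bash
python3 - <<'E'
from h import *
im=snap('wrist','w4.png'); s=ctrl.get_state(); print(s['position'],s['wrist_force'],s['joint_positions'])
for n,z in (('push_wall',.104),('end_stop',.066)):
    c='wrist';print(n,[(r['pixel'],r['score'],atz(c,r['pixel'],z)) for r in tip_of(c,n)[:1]])
E
```

```text
[ 0.42245257 -0.06983287  0.08178033] [ 1.21160692 -1.15843477 20.48900122] [-1.86431944e+01  1.90404642e+01  1.16919877e+02 -4.80787974e-03
  4.36579717e+01 -1.05698586e+02]
push_wall [([321.1, 295.0], 0.73, array([ 0.40281109, -0.06987719,  0.104     ]))]
end_stop [([322.4, 182.9], 0.92, array([ 0.36533485, -0.06752548,  0.066     ]))]
```

View pics/w4.png

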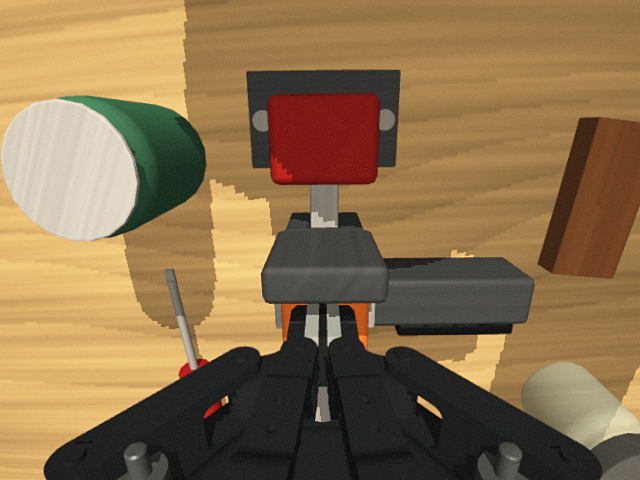

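The end stop (322,183) is about 26 mm beyond the jaw wall, and the surroundings are clear. I'll approach the stop slowly.

>>> carry_out(motion=[[[0.012,0,0],[0,0,0],0],[[0.024,0,0],[0,0,0],0],[[0.036,0,0],[0,0,0],0],[[0.046,0,0],[0,0,0],0],[[0.054,0,0],[0,0,0],0],[[0.06,0,0],[0,0,0],0],[[0.064,0,0],[0,0,0],0],[[0.068,0,0],[0,0,0],0],[[0.071,0,0],[0,0,0],0],[[0.071,0,0],[0,0,0],0]])

```text
clock: 7.55
position: [0.3978, -0.0694, 0.0819]
orientation: [[-0.999, 0.052, 0.011], [0.052, 0.999, -0.004], [-0.012, -0.003, -1.0]]
wrist_force: [8.5, -0.3, 9.8]
grip_width: 0.004
grip_force: 5.2
```

>>> carry_out(motion=[[[0.003,0,0.001],[0,0,0],0],[[0.006,0,0.001],[0,0,0],0],[[0.009,0,0.001],[0,0,0],0],[[0.01,0,0.001],[0,0,0],0],[[0.01,0,0.001],[0,0,0],0]])

```text
clock: 8.05
position: [0.395, -0.0695, 0.0819]
orientation: [[-0.999, 0.052, 0.014], [0.052, 0.999, -0.004], [-0.014, -0.003, -1.0]]
wrist_force: [9.0, 0.3, 12.3]
grip_width: 0.001
grip_force: 6.0
```

```bash
python3 - <<'E'
from h import *
im=snap('wrist','w5.png'); s=ctrl.get_state(); print(s['position'],s['wrist_force'])
for n,z in (('push_wall',.104),('end_stop',.066)):
    c='wrist';print(n,[(r['pixel'],r['score'],atz(c,r['pixel'],z)) for r in tip_of(c,n)[:1]])
E
```

```text
[ 0.39503529 -0.06952698  0.08188385] [ 9.28983007  0.21857327 10.73093141]
push_wall [([323.1, 310.8], 0.7, array([ 0.38206354, -0.06902928,  0.104     ]))]
end_stop [([323.1, 238.9], 0.67, array([ 0.36478968, -0.0682088 ,  0.066     ]))]
```

View pics/w5.png

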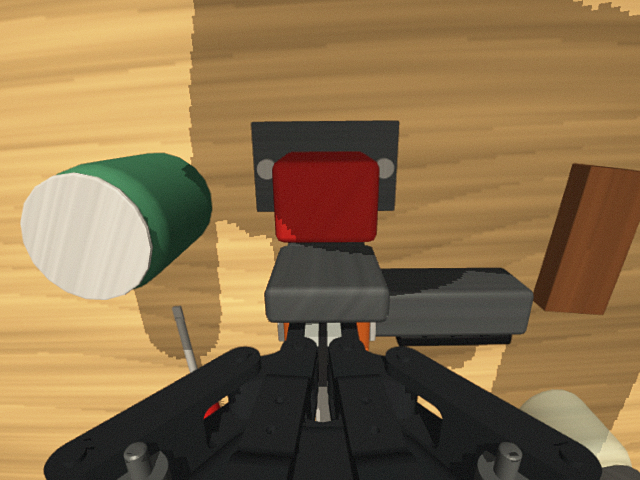

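The jaw wall now sits at the end stop (323,242). However, the fingers may be sliding on the paddle rather than touching the wall, so I'll push a little more to confirm.

>>> carry_out(motion=[[[0.004,0,0],[0,0,0],0],[[0.008,0,0],[0,0,0],0],[[0.012,0,0],[0,0,0],0],[[0.016,0,0],[0,0,0],0],[[0.016,0,0],[0,0,0],0],[[0.016,0,0],[0,0,0],0]])

```text
clock: 8.8
position: [0.3938, -0.0697, 0.0821]
orientation: [[-0.998, 0.054, 0.023], [0.054, 0.999, -0.005], [-0.023, -0.004, -1.0]]
wrist_force: [23.1, 6.0, -5.4]
grip_width: 0.001
grip_force: 12.6
```

The fingers are firmly against the wall at 23 N with hardly any advance, and the paddle is down, so the jaw is on the stop. I'll lift first while keeping the forward bias so the jaw isn't dragged back, then ease off and go up.

>>> carry_out(motion=[[[0,0,-0.02],[0,0,0],0],[[-0.003,0,-0.04],[0,0,0],0],[[-0.005,0,-0.06],[0,0,0],0],[[-0.005,0,-0.06],[0,0,0],0],[[-0.025,0,-0.065],[0,0,0],0],[[-0.03,0,-0.1],[0,0,0],0],[[-0.03,0,-0.2],[0,0,0],0],[[-0.03,0,-0.3],[0,0,0],0],[[-0.03,0,-0.35],[0,0,0],0],[[-0.03,0,-0.35],[0,0,0],0]])

```text
clock: 9.8
position: [0.3949, -0.0681, 0.2222]
orientation: [[-0.999, 0.051, 0.005], [0.051, 0.999, -0.002], [-0.005, -0.002, -1.0]]
wrist_force: [-0.6, 0.2, -0.4]
grip_width: 0.001
grip_force: 0.0
```

```bash
python3 - <<'E'
from h import *
s=ctrl.get_state(); print(s['position'],s['wrist_force'],s['clock'])
im=snap('wrist','w6.png'); sc=snap('scene','scene2.png'); tp=snap('top','top2.png')
for n,z in (('paddle',.09),('push_wall',.104),('end_stop',.066)):
  for c in ('wrist','scene'):print(n,c,[(r['pixel'],r['score'],atz(c,r['pixel'],z)) for r in tip_of(c,n)[:1]])
a=cv2.resize(sc[180:320,200:420],None,fx=2.5,fy=2.5); b=cv2.resize(im,(500,375))
o=np.zeros((600,800,3),np.uint8); o[:350,:550]=a; o[:240,560:800]=tp[140:380,230:470]
o[352:600,:330]=cv2.resize(im,(330,248)); cv2.imwrite('pics/mix.png',o[:,:,::-1])
E
```

```text
[ 0.39489043 -0.06809827  0.22218746] [-0.58773478  0.15565244 -0.44018937] 9.8
paddle wrist [([325.2, 247.9], 0.86, array([ 0.40450674, -0.0658133 ,  0.09      ]))]
paddle scene [([332.6, 196.4], 0.78, array([ 0.40878069, -0.0733997 ,  0.09      ]))]
push_wall wrist [([323.1, 221.3], 0.76, array([ 0.37810381, -0.06628377,  0.104     ]))]
push_wall scene [([339.0, 189.0], 0.97, array([ 0.38937406, -0.07036308,  0.104     ]))]
end_stop wrist [([323.4, 189.8], 0.62, array([ 0.36046316, -0.06517287,  0.066     ]))]
end_stop scene [([344.5, 201.0], 0.89, array([ 0.37875987, -0.06126904,  0.066     ]))]
```

View pics/mix.png

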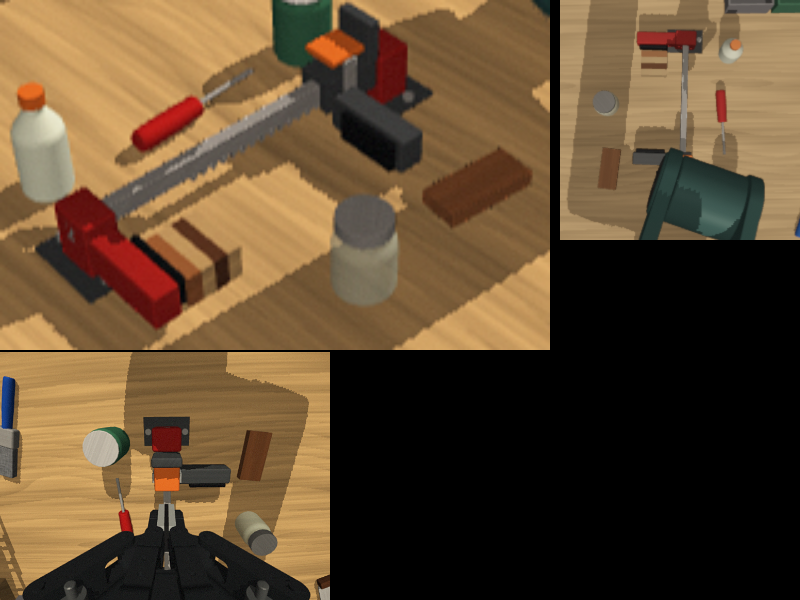

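The jaw stands against the end stop. The paddle has sprung up, the block and the other items are where they were, and the arm is clear.

```bash
python3 -c "
from bench import ctrl; print(ctrl.sign_off())"
```

```text
the job is handed in; nothing more can be done
None
```

The clamp is fully open: I held the release paddle down, pushed the jaw back to the end stop, then moved the arm clear. The last pictures show the block and the other items near the clamp unmoved, and the job is handed in (verdict not shown).

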